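# Set the hold-down screw in the test drawer and hold it

## Task

Pull the drawer of the test box all the way out by its handle. Take the black knurled thumbscrew over the circuit board, screw it down clockwise until it seats, then back it off a quarter turn, so that the board has running clearance. Finish with the fingers still gripping the knob, holding that setting while I nip up the lock ring, and leave everything else on the bench where it is.

Things in the scene. Friction and masses are not known exactly. Their poses are not given: they have to be found in the camera images.
- box_front (a point): Middle of the top front edge of the bench test box, 150 mm above the bench, just above the drawer front. The box is a light grey case 300 deep x 300 wide x 150 mm high, fixed to the bench at an angle. Axes: x points level from the drawer front to the back of the box, z up; the drawer slides out along -x.
- drawer (a joint): Slide of the dark-fronted drawer, m: 0 shut, 0.18 fully out at the stop. It may start up to 30 mm ajar. Friction about 4 N; it stays where it is left. The front panel is 284 mm wide and its top edge is 138 mm above the bench.
- drawer_handle (a point): Middle of the steel bow handle on the drawer front, on the bar's centre line, 118 mm above the bench. The bar is round, 10 mm thick, level, 110 mm long across the drawer (along the box's y axis), and its centre line stands 44 mm off the front panel (39 mm free behind it). The point moves with the drawer; x axis as the box's.
- screw_knob (a point): Centre (half-way up) of the thumbscrew's head: black knurled cylinder 36 mm across, 24 mm high, upright, with a white index line on top; head top about 118 mm above the bench. It is inside the box while the drawer is shut. Carried by the drawer, 142 mm behind drawer_handle along the box's x; with the drawer fully out, 95 mm in front of the box's front edge and 86 mm behind the front panel.
- drawer_bridge (a point): Middle of the top of the aluminium bridge that carries the thumbscrew, straight below the knob, 72 mm above the bench. The bridge is 30 x 184 mm, long along the box's y, and moves with the drawer. A brass lock ring 34 mm across lies on it, up to 78 mm above the bench. The green circuit board is below it.
- screw (a joint): Turn of the thumbscrew, rad: 0 = foot seated on the board's chip (hard stop); grows as it is backed off, anticlockwise seen from above (right-hand thread, 1.5 mm per turn). Starts 1.95 to 3.2 rad off its seat. Drag about 0.12 N m; it stays where it is left.
- multimeter: Bystander: yellow handheld meter, 150 x 75 x 42 mm, lying beside the drawer's path. Origin under its middle.
- driver: Bystander: orange-handled screwdriver, 190 mm, lying on the other side of the drawer's path.
- parts_bin: Bystander: blue open bin, 80 x 120 x 50 mm, on the bench left of the robot. Origin under its middle.
- wash_bottle_center (a point): Bystander: white closed bottle with red cap, 56 mm across, 150 mm high, upright beside the box. Point half-way up.
- joint_module: Bystander: white round actuator module, 64 mm across, 62 mm high, standing on the bench to the right. Origin under its middle.
- reel: Bystander: flat black component reel, 178 mm across, 14 mm thick, on the bench. Origin under its middle.
- spare_board: Bystander: small blue circuit board with heat sink, 85 x 56 x 20 mm, on the bench. Origin under its middle.

How it is judged:
On the way, in this order (a step that is already met when the one before it is completed fails the run):
1. the drawer is pulled out to its stop (value of joint drawer above 0.16 m), for 0.2 s.
2. with the drawer out, the thumbscrew is turned down until it seats (value of joint screw below 0.08 rad and value of joint drawer above 0.155 m), for 0.2 s.
At the end, for the whole second after the job is handed in: The thumbscrew stands a quarter turn (90 degrees, within 18) off its seat and still, with the drawer out (within 25 mm of its stop), and the fingers grip the knob between them with at least 3 N (value of joint screw between 1.25 and 1.89 rad and velocity of joint screw between -0.05 and 0.05 rad/s and value of joint drawer above 0.155 m and contact force between the fingers and screw above 3 N and distance between the grasp point and screw_knob below 0.022 m and horizontal distance between the grasp point and screw_knob below 0.012 m); the arm keeps its last pose, push and grip.
It fails at once if a bystander is moved more than 30 mm or the bottle or the module knocked over (distance of any of multimeter, driver, parts_bin, wash_bottle_center, joint_module, reel, spare_board from where it was at the start of the episode above 0.03 m).
It also fails if it takes over 64 s, if anything falls off the work surface, if the arm or the gripper's body presses on something with over 40 N, if the wrist force passes 120 N, or if a joint passes its speed limit or range.

## Robot

A 6-joint arm with a two-finger parallel gripper is mounted at the origin on the work surface. World frame = base frame: x ahead of the robot, y to its left, z up, the work surface at z = 0. Lengths are in m, angles in rad, forces in N, time in s.
With the tool pointing down it reaches from about 0.425 to 0.95 m from the base axis. Payload 3.5 kg.
Tool frame: the origin (TCP) lies between the finger pads; the fingertips stand 14 mm ahead of it and the grasp point (between the pads) lies 5 mm behind it (ctrl.tip_extent is the distance from the TCP to the fingertips, in m); x points along the fingers, z is the direction in which the jaws open and shut, and the axes are right-handed (so a half turn about x gives the same grasp; the last joint's range is limited). The gripper opens to 85 mm and grips with 20 to 120 N. Pads are 22 mm wide; open, the fingers measure 114 mm over their backs; the gripper's body (76 mm by 85 mm) begins 54 mm behind the grasp point. The pads swing forward as they close: fully open they stand 13 mm farther back than shut.
Start: joints at [-1.329, 0.286, 1.577, -0, 1.279, -0.15], TCP at [0.258, -0.624, 0.245] pointing down, gripper open.
Joint ranges: [-2.77, 2.77], [-0.9, 2.22], [0.21, 2.48], [-1.53, 4.67], [0.24, 2.81], [-2.84, 2.84]. Speed limits (rad/s): [2.79, 2.79, 3.14, 3.14, 3.14, 3.14].

## Interface

Orientations are given as a unit quaternion [x, y, z, w].
In Python, from plant import ctrl gives the robot as it stands.
- The arm moves only by the tool move_arm, never from a script. Its argument "commands" is one flat list of numbers, 4 for each row, row after row: the shift along the tool's x, y, z in units of 25 mm (1.0 is 25 mm), then the turn about the tool's x in units of 5 degrees (1.0 is 5 degrees). A call has 1 to 20 rows; each row shifts and turns the commanded pose from where the row before left it, along the tool's axes as they then stand; what a row does not reach is not made up. A row lasts 1/8 s, in which the tool goes at most 62.5 mm and 10.7 degrees, less where a joint would pass 70% of its speed; a pose out of reach is approached as far as the arm can. A call is refused whole if a number of a shift passes 1 or a number of a turn 1, either way. A call with a gripper value outside its range is refused whole. "jaw" is the finger opening in mm, from 0 to 85.4, set as the call begins (left out, the last holds). The fingers move at their own pace and stop on an object; "force" is the grip in N (left out, the last holds). Time passes only in rows, so rows that do not move let the fingers close. It gives the time, the measured TCP pose, the force and the opening at its end, in the units of the state.
- ctrl.get_state(): the state, without advancing time (a new reading comes with each control period).
- ctrl.read_camera(name): name is "scene" or "top" or "wrist"; returns the picture (400x640x3 uint8, red, green, blue); there is no depth.
- ctrl.get_calibration(name): a dict with "camera_matrix" (3x3 intrinsics, pixels), "k1" (the pictures are not rectified: a ray, as slopes to the right and down, at radius r is drawn at 1 + k1 r^2 times it, then the intrinsics apply), "camera_from_world" (4x4, takes a point from world to camera coordinates); the wrist camera has in their place "mount" (4x4, takes a point from camera to tool coordinates, whose origin is the TCP and whose axes are the tool frame's). Camera axes: x right, y down, z forward; pixel columns grow to the right and rows downward; lengths in m; the calibration is good to about 2 mm. A picture is of the moment at which its call begins: read the wrist's pose just before it. get_calibration takes no time and is no camera call.
- ctrl.sign_off(): hands the job in, once; it reports no verdict.
The state is a dict: "time": time; "qpos": joint angles; "dq": joint speeds; "joint_efforts": joint torques, N m; "eef_pos": TCP position; "tcp_rot": TCP orientation; "contact_force": force on the tool from outside, world axes, zero at the start; "wrist_torque": the same for the moment, N m; "opening": opening from 0.0 (shut) to 1.0 (fully open).
Only numpy, scipy, OpenCV 4.12 (cv2) and the standard library are available. Lean on these libraries where they do the work, as an engineer would, in place of code of your own. Each camera call takes 0.05 s, during which the arm holds its last target.

## Working session

There is one attempt and no reset: what is moved stays moved. The work goes in short steps, Python scripts to look and compute and a tool call to move; the robot and the scene stay as the last step left them, time stands still between calls to the robot, and variables do not carry over. Pictures are saved under pics/ and viewed, and the job is handed in when it is done.

Besides the shell and the picture viewer there is one more tool, called after "Emit:" by a JSON object that holds its "api" and its "payload". move_arm: Moves the arm, as the interface text tells. Its arguments: {"type":"object","properties":{"commands":{"type":"array"},"jaw":{"type":"number"},"force":{"type":"number"}},"required":["commands"]}

```bash
ls; mkdir -p pics; python3 - <<'E'
from plant import ctrl
import cv2
s=ctrl.get_state(); print(s)
for n in("scene","top","wrist"):
    im=ctrl.read_camera(n); cv2.imwrite(f"pics/{n}0.png",im[:,:,::-1])
    print(n,ctrl.get_calibration(n))
print(ctrl.tip_extent)
E
```

```text
pics
{'time': 0.0, 'qpos': array([-1.32901835e+00,  2.87136854e-01,  1.57820948e+00,  4.79355307e-05,
        1.27857703e+00, -1.50017387e-01]), 'dq': array([-0.0003827 ,  0.00081239, -0.00082262, -0.00173197, -0.00165286,
       -0.00038672]), 'joint_efforts': array([-1.66836140e-03, -4.05985272e+01, -2.92629218e+01, -2.22213066e-04,
        5.75344136e-03,  8.64989914e-06]), 'eef_pos': array([ 0.25762142, -0.62322121,  0.24394876]), 'tcp_rot': array([ 0.39368424,  0.58835496, -0.39254958,  0.58715925]), 'contact_force': array([ 0.56798142, -0.29130807, -0.42198069]), 'wrist_torque': array([-0.02088239,  0.02026236,  0.01651688]), 'opening': 1.0022266700587439}
scene {'camera_matrix': array([[423.33877358,   0.        , 324.17000316],
       [  0.        , 423.33877358, 195.02338751],
       [  0.        ,   0.        ,   1.        ]]), 'k1': -0.005261973670646563, 'camera_from_world': array([[-0.79504848,  0.60654014, -0.0026406 ,  0.43182641],
       [ 0.47942206,  0.62574426, -0.61530368, -0.14481521],
       [-0.37155404, -0.49046221, -0.78828574,  1.50951752],
       [ 0.      
[... 476 characters left out ...]
9e-03, -9.97144277e-01,
         1.75279114e+00],
       [ 0.00000000e+00,  0.00000000e+00,  0.00000000e+00,
         1.00000000e+00]])}
wrist {'camera_matrix': array([[360.57064508,   0.        , 313.58327497],
       [  0.        , 360.57064508, 200.42736905],
       [  0.        ,   0.        ,   1.        ]]), 'k1': -0.03865524920456777, 'mount': array([[ 2.81614159e-04, -2.78339389e-01,  9.60482746e-01,
        -1.28133928e-01],
       [ 1.10013555e-04, -9.60482769e-01, -2.78339429e-01,
         7.09833682e-02],
       [ 9.99999954e-01,  1.84050446e-04, -2.39864441e-04,
        -1.92007124e-04],
       [ 0.00000000e+00,  0.00000000e+00,  0.00000000e+00,
         1.00000000e+00]])}
0.014
```

View pics/scene0.png

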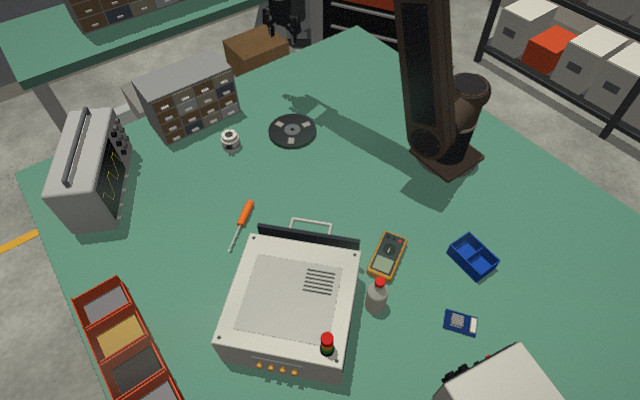

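View pics/top0.png

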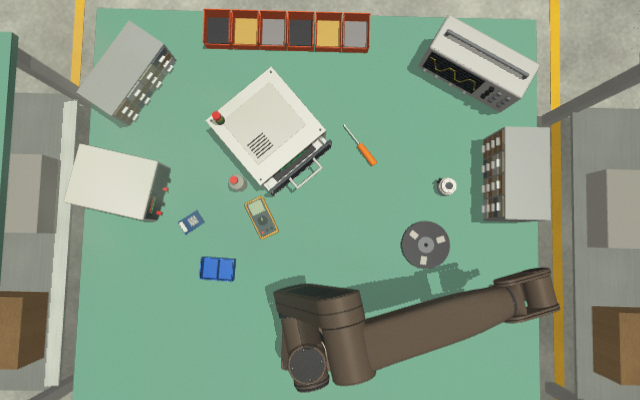

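View pics/wrist0.png

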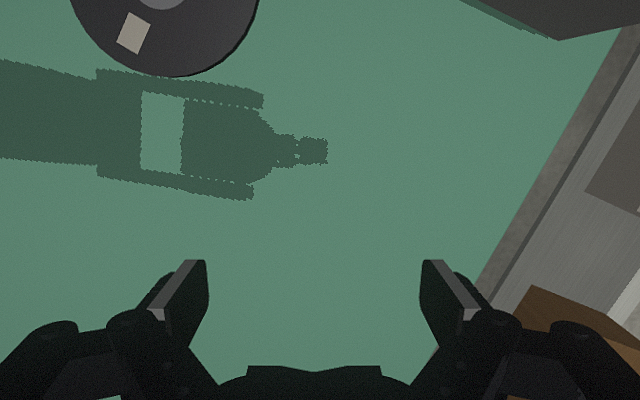

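The box is near the middle of the top view, with its drawer front facing lower right and the handle near (305,175). The meter is at (261,216), the driver at (360,145) and the reel at (426,245). I'll zoom in for edges.

```bash
cat > h.py <<'E'
import numpy as np, cv2
from plant import ctrl
from scipy.spatial.transform import Rotation as R
def undist(uv,c):
    K=np.array(c["camera_matrix"]); uv=np.atleast_2d(np.float64(uv))
    return cv2.undistortPoints(uv.reshape(-1,1,2),K,np.array([c["k1"],0,0,0,0.])).reshape(-1,2)
def cfw(n,st=None):
    c=ctrl.get_calibration(n)
    if n!="wrist": return c,np.array(c["camera_from_world"])
    T=np.eye(4);T[:3,:3]=R.from_quat(st["tcp_rot"]).as_matrix();T[:3,3]=st["eef_pos"]
    return c,np.linalg.inv(T@np.array(c["mount"]))
def ray(n,uv,st=None):
    c,M=cfw(n,st); p=undist(uv,c); d=np.c_[p,np.ones(len(p))]@M[:3,:3]
    return -M[:3,:3].T@M[:3,3], d
def onplane(n,uv,z,st=None):
    o,d=ray(n,uv,st); return o+d*((z-o[2])/d[:,2])[:,None]
def proj(n,P,st=None):
    c,M=cfw(n,st); q=np.atleast_2d(P)@M[:3,:3].T+M[:3,3]
    return cv2.projectPoints(q,np.zeros(3),np.zeros(3),np.array(c["camera_matrix"]),np.array([c["k1"],0,0,0,0.]))[0].reshape(-1,2)
def crop(im,x0,y0,x1,y1,f,name):
    cv2.imwrite(name,cv2.resize(im[y0:y1,x0:x1],None,fx=f,fy=f,interpolation=cv2.INTER_CUBIC))
E
python3 - <<'E'
from h import *
crop(cv2.imread("pics/top0.png"),190,50,390,250,3,"pics/t0c.png")
crop(cv2.imread("pics/scene0.png"),200,180,420,390,3,"pics/s0c.png") if 0 else crop(cv2.imread("pics/scene0.png"),200,180,420,380,3,"pics/s0c.png")
E
```

```text
(no output)
```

View pics/t0c.png

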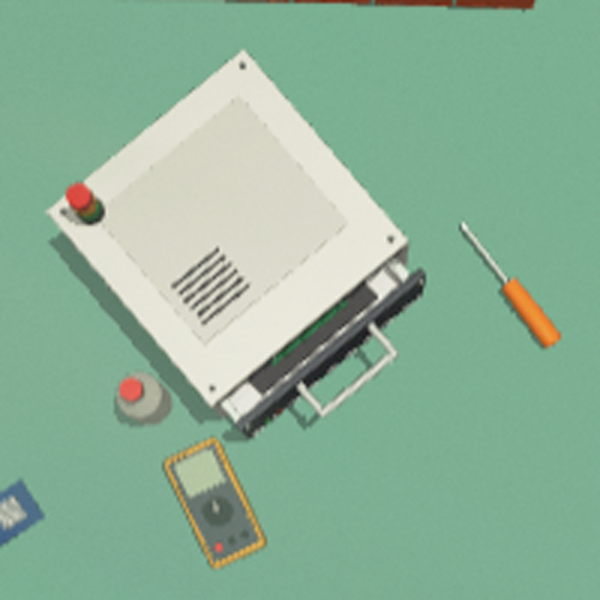

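View pics/s0c.png

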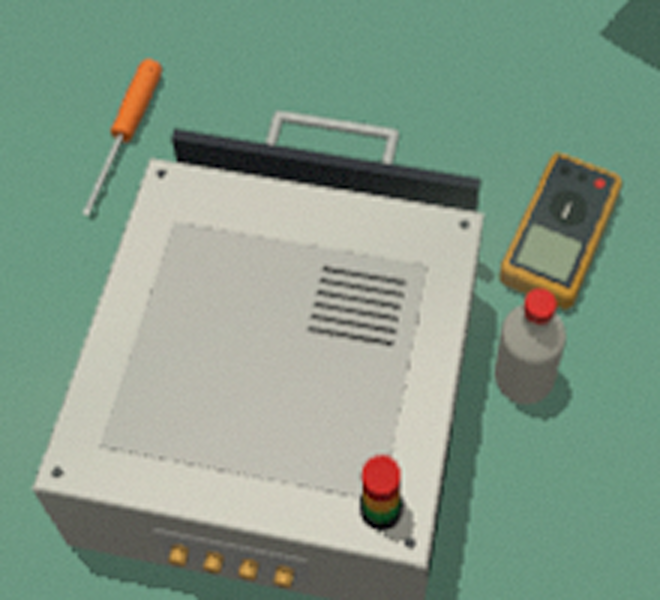

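Crop of the top view: box top corners are near (243,51), (409,240), (213,405) and (48,211). The handle bar runs from (322,412) to (394,353), and the drawer is slightly ajar. The scene crop shows the bar from (278,115) to (396,132). Next I triangulate these points.

```bash
python3 - <<'E'
from h import *
T=lambda L:(np.array(L,float)+.5)/3-.5+[190,50]
S=lambda L:(np.array(L,float)+.5)/3-.5+[200,180]
c=onplane("top",T([(243,51),(409,240),(213,405),(48,211)]),.15)
print("top corners",c.round(3)); print(np.linalg.norm(c-np.roll(c,1,0),axis=1))
s=onplane("scene",S([(36,490),(150,161),(483,212),(428,567)]),.15)
print("scene corners",s.round(3)); print(np.linalg.norm(s-np.roll(s,1,0),axis=1))
for c in(c,s):
    f=(c[1]+c[2])/2; b=(c[0]+c[3])/2; x=(b-f); print("front",f.round(4),np.degrees(np.arctan2(x[1],x[0])), np.degrees(np.arctan2(*(c[1]-c[2])[:2]*[1,-1])[()]) if 0 else np.degrees(np.arctan2((c[2]-c[1])[1],(c[2]-c[1])[0]))-90)
ht=onplane("top",T([(322,411),(394,353)]),.118); hs=onplane("scene",S([(396,132),(278,116)]),.118)
print(ht.round(4),hs.round(4))
for h in(ht,hs): print(h.mean(0),np.linalg.norm(h[1]-h[0]))
for n,p in dict(mm=(215,503),driver_tip=(462,226),driver_end=(552,338),bottle=(142,400)).items(): print(n,onplane("top",T([p]),.03))
E
```

```text
top corners [[ 0.978  0.154  0.15 ]
 [ 0.759 -0.045  0.15 ]
 [ 0.56   0.176  0.15 ]
 [ 0.782  0.374  0.15 ]]
[0.29478434 0.29646025 0.29682322 0.29751782]
scene corners [[ 0.981  0.158  0.15 ]
 [ 0.761 -0.041  0.15 ]
 [ 0.56   0.179  0.15 ]
 [ 0.783  0.379  0.15 ]]
[0.29702355 0.29657653 0.29780941 0.29966415]
front [0.6595 0.0651 0.15  ] 42.11483878048352 41.89634777498381
front [0.6606 0.0688 0.15  ] 42.12125734838149 42.482154082007696
[[ 0.56    0.0512  0.118 ]
 [ 0.6307 -0.0316  0.118 ]] [[ 0.5549  0.0505  0.118 ]
 [ 0.632  -0.0314  0.118 ]]
[0.59534043 0.0097855  0.118     ] 0.10886803415693087
[0.59345179 0.00954731 0.118     ] 0.11253391325158142
mm [[0.45236368 0.18256186 0.03      ]]
driver_tip [[ 0.80537507 -0.11373342  0.03      ]]
driver_end [[ 0.66734641 -0.22817471  0.03      ]]
bottle [[0.57723249 0.27681187 0.03      ]]
```

Both views agree: box yaw is about 42.1°, the front edge middle is about (0.660, 0.067), and the handle is about (0.594, 0.0097), roughly 30 mm ajar. The 1.5 mm lateral offset is consistent with that. Next is the path to the handle.

```bash
cat >> h.py <<'E'
def goto(xyz,yawz,st=None):
    """yaw: desired world angle (deg) of the tool z axis (mod 180). prints needed shifts after turning, tool down"""
    st=st or ctrl.get_state(); m=R.from_quat(st["tcp_rot"]).as_matrix()
    y=np.degrees(np.arctan2(m[1,2],m[0,2])); d=np.array(xyz)-st["eef_pos"]
    print("t",round(st["time"],2),"pos",st["eef_pos"].round(4),"xax",m[:,0].round(3),"zyaw",y.round(2),"q6",st["qpos"][5].round(3),"F",st["contact_force"].round(2),"M",st["wrist_torque"].round(3),"open",round(st["opening"],3))
    print("shift now tool units(25mm)",(m.T@d/.025).round(2))
    for k in(0,180,-180):
        t=(yawz+k-y+180)%360-180 if k==0 else yawz+k-y
        m2=R.from_rotvec([0,0,np.radians(t)]).as_matrix()@m
        print(" turn about tool x (units 5deg)",(-t/5).round(2),"then shift units",(m2.T@d/.025).round(2))
E
python3 - <<'E'
from h import *
goto([.594,.0095,.25],42.1)
E
```

```text
t 0.15 pos [ 0.2576 -0.6234  0.2442] xax [-0.     0.002 -1.   ] zyaw -67.55 q6 -0.15 F [ 0.59  0.27 -1.02] M [ 0.023 -0.037  0.051] open 1.004
shift now tool units(25mm) [ -0.19  22.1  -18.26]
 turn about tool x (units 5deg) -21.93 then shift units [-0.28  9.76 26.95]
 turn about tool x (units 5deg) -57.93 then shift units [ -0.18  -9.76 -26.95]
 turn about tool x (units 5deg) 14.07 then shift units [ -0.18  -9.76 -26.95]
```

Emit:
{"api": "move_arm", "payload": {"commands": [0, 1, -0.83, 0, 0, 1, -0.83, 0, 0, 1, -0.83, 0, 0, 1, -0.83, 0, 0, 1, -0.83, 0, 0, 1, -0.83, 0, 0, 1, -0.83, 0, 0, 1, -0.83, 0, 0, 1, -0.83, 0, 0, 1, -0.83, 0, 0, 1, -0.83, 0, 0, 1, -0.83, 0, 0, 1, -0.83, 0, 0, 1, -0.83, 0, 0, 1, -0.83, 0, 0, 1, -0.83, 0, 0, 1, -0.83, 0, 0, 1, -0.83, 0, 0, 1, -0.83, 0, 0, 1, -0.83, 0], "jaw": 32}}

```text
time: 2.65
eef_pos: [0.5616, -0.0483, 0.245]
tcp_rot: [0.393, 0.588, -0.393, 0.588]
contact_force: [0.1, -0.3, -0.2]
opening: 0.378
```

Emit:
{"api": "move_arm", "payload": {"commands": [0, 0, 0, -1, 0, 0, 0, -1, 0, 0, 0, -1, 0, 0, 0, -1, 0, 0, 0, -1, 0, 0, 0, -1, 0, 0, 0, -1, 0, 0, 0, -1, 0, 0, 0, -1, 0, 0, 0, -1, 0, 0, 0, -1, 0, 0, 0, -1, 0, 0, 0, -1, 0, 0, 0, -1, 0, 0, 0, -1, 0, 0, 0, -1, 0, 0, 0, -1, 0, 0, 0, -1, 0, 0, 0, -1, 0, 0, 0, -1]}}

```text
time: 5.15
eef_pos: [0.5612, -0.0493, 0.2449]
tcp_rot: [-0.198, 0.679, 0.199, 0.678]
contact_force: [-0.1, -0.3, -0.6]
opening: 0.373
```

```bash
python3 - <<'E'
from h import *
st=ctrl.get_state();goto([.594,.0095,.25],42.1,st)
cv2.imwrite("pics/w1.png",ctrl.read_camera("wrist")[:,:,::-1])
print(proj("wrist",[[.594,.0095,.118],[.5575,.051,.118],[.631,-.0315,.118]],st))
E
```

```text
t 5.15 pos [ 0.5612 -0.0493  0.2449] xax [-0.001  0.    -1.   ] zyaw 32.61 q6 -0.837 F [-0.06 -0.34 -0.65] M [ 0.018 -0.016  0.038] open 0.373
shift now tool units(25mm) [-0.2   1.27  2.37]
 turn about tool x (units 5deg) -1.9 then shift units [-0.2   0.86  2.55]
 turn about tool x (units 5deg) -37.9 then shift units [-0.2  -0.86 -2.55]
 turn about tool x (units 5deg) 34.1 then shift units [-0.2  -0.86 -2.55]
[[396.59687985 153.51646143]
 [389.00047386  72.63526808]
 [404.01973949 225.62943155]]
```

View pics/w1.png

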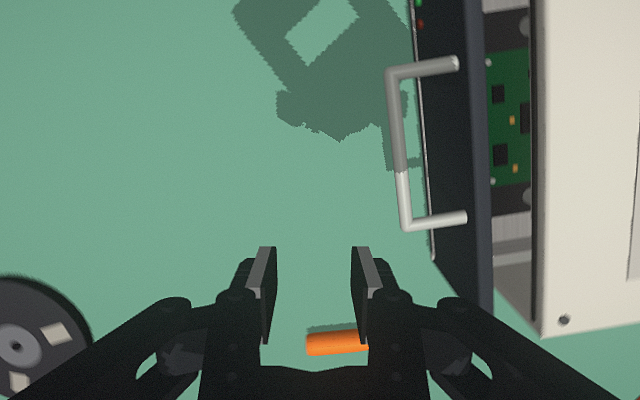

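The wrist view shows the handle bar at (391,72) to (406,227). The calibration predicted (389,73) and (404,226), so it agrees to about 1 mm. The fingers have room, so I align and descend.

Emit:
{"api": "move_arm", "payload": {"commands": [0, 0, 0, -1, 0, 0, 0, -0.9, 0, 0.29, 0.87, 0, 0, 0.29, 0.87, 0, 0, 0.29, 0.86, 0, 0, 0, 0, 0, 0.5, 0, 0, 0, 0.5, 0, 0, 0, 0.5, 0, 0, 0, 0.5, 0, 0, 0, 0.5, 0, 0, 0, 0, 0, 0, 0]}}

```text
time: 6.7
eef_pos: [0.5943, 0.0103, 0.1811]
tcp_rot: [-0.253, 0.661, 0.254, 0.659]
contact_force: [0.1, -0.5, -0.3]
opening: 0.38
```

```bash
python3 - <<'E'
from h import *
st=ctrl.get_state();goto([.594,.0095,.12],42.1,st)
cv2.imwrite("pics/w2.png",ctrl.read_camera("wrist")[:,:,::-1])
print(proj("wrist",[[.594,.0095,.118],[.5575,.051,.118],[.631,-.0315,.118]],st))
E
```

```text
t 6.7 pos [0.5943 0.0103 0.1811] xax [-0.003  0.    -1.   ] zyaw 41.94 q6 -0.885 F [ 0.07 -0.47 -0.33] M [-0.066 -0.014 -0.012] open 0.38
shift now tool units(25mm) [ 2.44 -0.02 -0.03]
 turn about tool x (units 5deg) -0.03 then shift units [ 2.44 -0.02 -0.03]
 turn about tool x (units 5deg) -36.03 then shift units [2.44 0.01 0.04]
 turn about tool x (units 5deg) 35.97 then shift units [2.44 0.01 0.04]
[[311.63170604 227.52729679]
 [312.61373787 128.05158956]
 [311.95740691 312.79440154]]
```

View pics/w2.png

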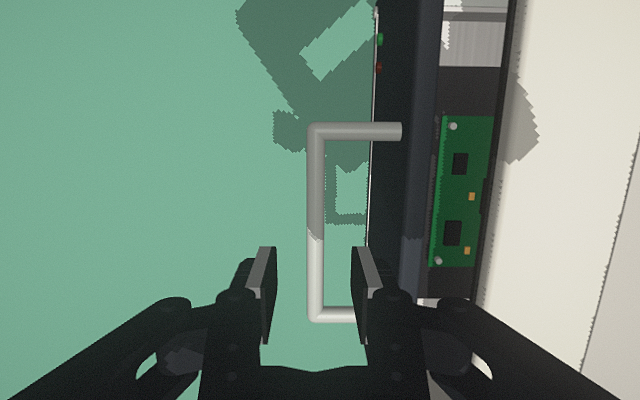

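The bar is at u≈316, midway between the fingers, spanning v=130–317 with its centre at the TCP. I go down, close and then pull.

Emit:
{"api": "move_arm", "payload": {"commands": [0.5, 0, 0.06, 0, 0.5, 0, 0, 0, 0.5, 0, 0, 0, 0.5, 0, 0, 0, 0.44, 0, 0, 0, 0, 0, 0, 0]}}

```text
time: 7.5
eef_pos: [0.5955, 0.0114, 0.1203]
tcp_rot: [-0.253, 0.661, 0.254, 0.659]
contact_force: [-0.5, -0.8, -0.6]
opening: 0.374
```

Emit:
{"api": "move_arm", "payload": {"commands": [0, 0, 0, 0, 0, 0, 0, 0, 0, 0, 0, 0, 0, 0, 0, 0], "jaw": 0, "force": 60}}

```text
time: 8.0
eef_pos: [0.5964, 0.0109, 0.1224]
tcp_rot: [-0.253, 0.66, 0.253, 0.66]
contact_force: [-2.9, -2.9, 2.5]
opening: 0.085
```

Emit:
{"api": "move_arm", "payload": {"commands": [0, 0, -0.3, 0, 0, 0, -0.5, 0, 0, 0, -0.5, 0, 0, 0, -0.5, 0, 0, 0, -0.5, 0, 0, 0, -0.5, 0, 0, 0, -0.5, 0, 0, 0, -0.5, 0, 0, 0, -0.5, 0, 0, 0, -0.5, 0, 0, 0, -0.4, 0, 0, 0, -0.3, 0, 0, 0, -0.2, 0, 0, 0, -0.2, 0]}}

```text
time: 9.75
eef_pos: [0.4867, -0.0871, 0.1223]
tcp_rot: [-0.253, 0.66, 0.253, 0.661]
contact_force: [0.9, 6.1, 4.1]
opening: 0.086
```

```bash
python3 - <<'E'
from h import *
st=ctrl.get_state();goto([.483,-.091,.12],42.1,st)
u=np.array([.742,.670]); print("pulled",(np.array([.5964,.0109])-st["eef_pos"][:2])@u)
E
```

```text
t 9.75 pos [ 0.4867 -0.0871  0.1223] xax [ 0.     0.001 -1.   ] zyaw 41.92 q6 -1.116 F [0.87 6.12 4.05] M [ 0.862 -0.14  -0.009] open 0.086
shift now tool units(25mm) [ 0.09 -0.02 -0.21]
 turn about tool x (units 5deg) -0.04 then shift units [ 0.09 -0.02 -0.21]
 turn about tool x (units 5deg) -36.04 then shift units [0.09 0.02 0.21]
 turn about tool x (units 5deg) 35.96 then shift units [0.09 0.02 0.21]
pulled 0.14706196139133454
```

Emit:
{"api": "move_arm", "payload": {"commands": [0, 0, -0.1, 0, 0, 0, -0.1, 0, 0, 0, -0.1, 0, 0, 0, 0, 0, 0, 0, 0, 0]}}

```text
time: 10.38
eef_pos: [0.4826, -0.0906, 0.1223]
tcp_rot: [-0.252, 0.658, 0.253, 0.663]
contact_force: [5.7, 9.8, 2.9]
opening: 0.085
```

```bash
python3 - <<'E'
from h import *
st=ctrl.get_state();goto([.483,-.091,.12],42.1,st)
u=np.array([.742,.670]); print("pulled",(np.array([.5964,.0109])-st["eef_pos"][:2])@u)
E
```

```text
t 10.38 pos [ 0.4826 -0.0906  0.1223] xax [ 0.005  0.004 -1.   ] zyaw 41.86 q6 -1.129 F [5.65 9.81 2.93] M [ 1.668 -1.015 -0.024] open 0.085
shift now tool units(25mm) [ 0.09 -0.02  0.  ]
 turn about tool x (units 5deg) -0.05 then shift units [ 0.09 -0.02  0.  ]
 turn about tool x (units 5deg) -36.05 then shift units [ 0.09  0.02 -0.  ]
 turn about tool x (units 5deg) 35.95 then shift units [ 0.09  0.02 -0.  ]
pulled 0.15245240484394926
```

The force has risen and motion stopped at 152 mm, which is about 0.18 on the slide. I release, rise and look.

Emit:
{"api": "move_arm", "payload": {"commands": [0, 0, 0.1, 0, 0, 0, 0, 0, 0, 0, 0, 0], "jaw": 32}}

```text
time: 10.75
eef_pos: [0.4824, -0.0911, 0.1214]
tcp_rot: [-0.253, 0.661, 0.253, 0.66]
contact_force: [0.1, 0.9, -0.7]
opening: 0.375
```

Emit:
{"api": "move_arm", "payload": {"commands": [-0.7, 0, 0, 0, -0.7, 0, 0, 0, -0.8, 0, 0, 0, -0.9, 0, 0, 0, -0.9, 0, 0, 0, -0.8, 0, 0, 0, 0, 0, 0, 0]}}

```text
time: 11.62
eef_pos: [0.4842, -0.0912, 0.2453]
tcp_rot: [-0.255, 0.659, 0.252, 0.662]
contact_force: [0.9, -0.3, -0.2]
opening: 0.376
```

```bash
python3 - <<'E'
from h import *
st=ctrl.get_state();goto([.5895,.0033,.24],42.1,st)
cv2.imwrite("pics/w3.png",ctrl.read_camera("wrist")[:,:,::-1])
t=ctrl.read_camera("top")[:,:,::-1]; cv2.imwrite("pics/top3.png",t); crop(t,230,130,350,230,5,"pics/t3c.png")
t=ctrl.read_camera("scene")[:,:,::-1]; cv2.imwrite("pics/sc3.png",t); crop(t,230,140,390,260,5,"pics/s3c.png")
k=[.5895,.0033,.118]
print(proj("wrist",k,st),proj("top",k),proj("scene",k))
E
```

```text
t 11.62 pos [ 0.4842 -0.0912  0.2453] xax [ 0.006 -0.003 -1.   ] zyaw 41.95 q6 -1.125 F [ 0.94 -0.32 -0.23] M [ 0.009 -0.015  0.011] open 0.376
shift now tool units(25mm) [ 0.23 -0.    5.66]
 turn about tool x (units 5deg) -0.03 then shift units [ 0.23 -0.02  5.66]
 turn about tool x (units 5deg) -36.03 then shift units [ 0.2   0.02 -5.66]
 turn about tool x (units 5deg) 35.97 then shift units [ 0.2   0.02 -5.66]
[[502.91838711 195.30614997]] [[310.8168334  178.67739806]] [[311.72174028 218.83450019]]
```

View pics/w3.png

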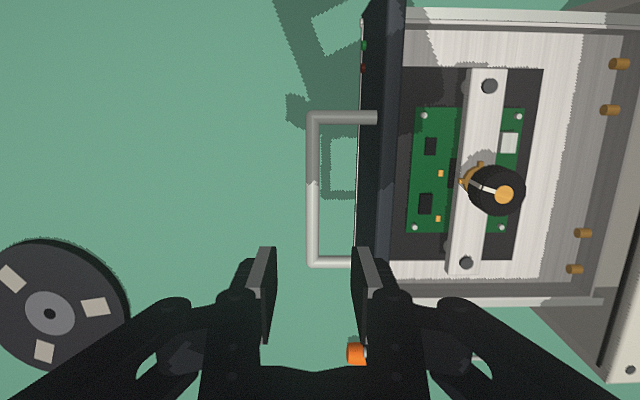

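View pics/t3c.png

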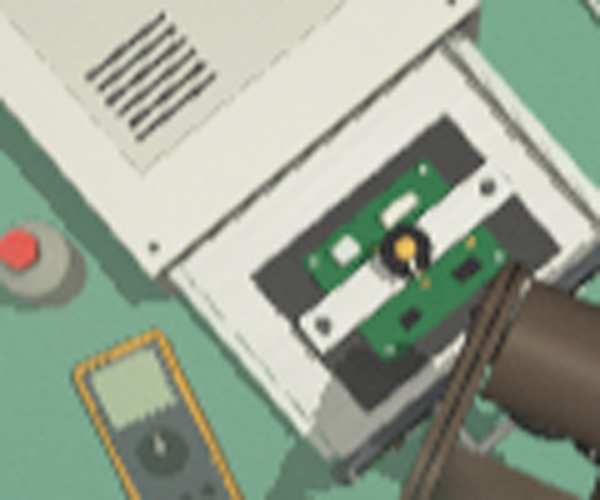

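View pics/s3c.png

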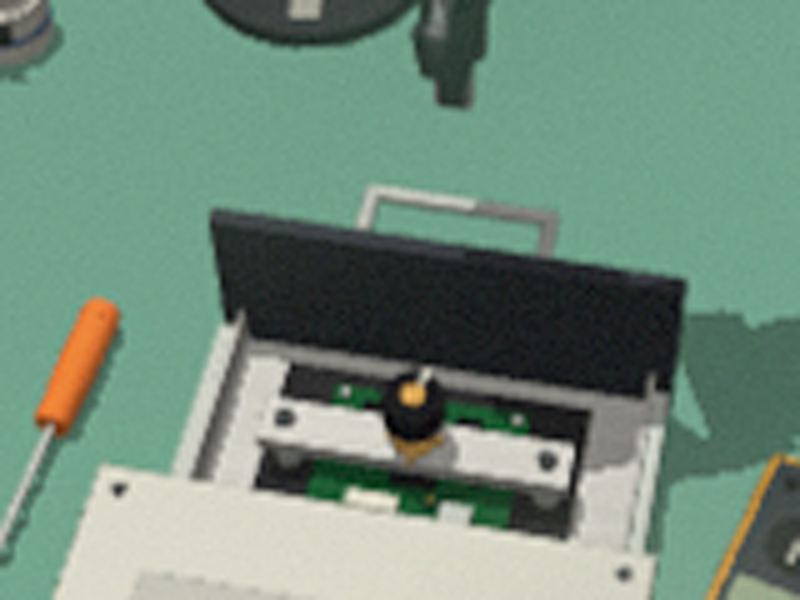

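Drawer is out. The wrist view shows the knob's centre at about (503,194), predicted (503,195), with its index line pointing to the drawer front. I move above it and turn the wrist back to leave room for clockwise rotation.

Emit:
{"api": "move_arm", "payload": {"commands": [0, 0, 0.94, 0, 0, 0, 0.94, 0, 0, 0, 0.94, 0, 0, 0, 0.94, 0, 0, 0, 0.95, 0, 0, 0, 0.95, 0, 0, 0, 0, -1, 0, 0, 0, -1, 0, 0, 0, -1, 0, 0, 0, -1, 0, 0, 0, -1, 0, 0, 0, -1, 0.5, 0, 0, 0, 0.5, 0, 0, 0, 0, 0, 0, 0], "jaw": 62}}

```text
time: 13.65
eef_pos: [0.5868, 0.0041, 0.214]
tcp_rot: [-0.414, 0.574, 0.416, 0.571]
contact_force: [0.6, -0.3, -0.5]
opening: 0.722
```

```bash
python3 - <<'E'
from h import *
st=ctrl.get_state();goto([.5895,.0033,.101],72,st)
cv2.imwrite("pics/w4.png",ctrl.read_camera("wrist")[:,:,::-1])
k=[.5895,.0033,.118]
print(proj("wrist",k,st), proj("wrist",[[.5895,.0033,.094]],st))
print(onplane("wrist",[[313,200]],.118,st))
E
```

```text
t 13.65 pos [0.5868 0.0041 0.214 ] xax [-0.005  0.001 -1.   ] zyaw 71.91 q6 -1.421 F [ 0.57 -0.31 -0.55] M [-0.036  0.029 -0.006] open 0.722
shift now tool units(25mm) [ 4.52 -0.13  0.01]
 turn about tool x (units 5deg) -0.02 then shift units [ 4.52 -0.13  0.01]
 turn about tool x (units 5deg) -36.02 then shift units [4.52 0.09 0.  ]
 turn about tool x (units 5deg) 35.98 then shift units [4.52 0.09 0.  ]
[[313.14831592 213.49740524]] [[313.2156722  203.21644843]]
[[0.58075299 0.0060586  0.118     ]]
```

View pics/w4.png

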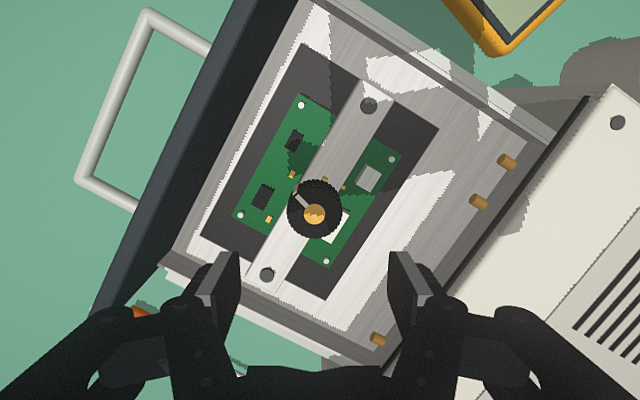

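The knob cap is at (314,214) against a predicted (313,213.5), so it is centred. I descend and grip.

Emit:
{"api": "move_arm", "payload": {"commands": [0.5, -0.13, 0, 0, 0.5, 0, 0, 0, 0.5, 0, 0, 0, 0.5, 0, 0, 0, 0.5, 0, 0, 0, 0.5, 0, 0, 0, 0.5, 0, 0, 0, 0.5, 0, 0, 0, 0.5, 0, 0, 0, 0, 0, 0, 0]}}

```text
time: 14.95
eef_pos: [0.5903, 0.0031, 0.1027]
tcp_rot: [-0.415, 0.573, 0.416, 0.572]
contact_force: [-0.9, 0.2, -0.1]
opening: 0.725
```

```bash
python3 - <<'E'
from h import *
st=ctrl.get_state();goto([.5895,.0033,.101],72,st)
cv2.imwrite("pics/w5.png",ctrl.read_camera("wrist")[:,:,::-1])
E
```

```text
t 14.95 pos [0.5903 0.0031 0.1027] xax [-0.003  0.    -1.   ] zyaw 71.95 q6 -1.422 F [-0.91  0.18 -0.07] M [-0.033 -0.07  -0.011] open 0.725
shift now tool units(25mm) [ 0.07  0.03 -0.  ]
 turn about tool x (units 5deg) -0.01 then shift units [ 0.07  0.03 -0.  ]
 turn about tool x (units 5deg) -36.01 then shift units [ 0.07 -0.03  0.  ]
 turn about tool x (units 5deg) 35.99 then shift units [ 0.07 -0.03  0.  ]
```

View pics/w5.png

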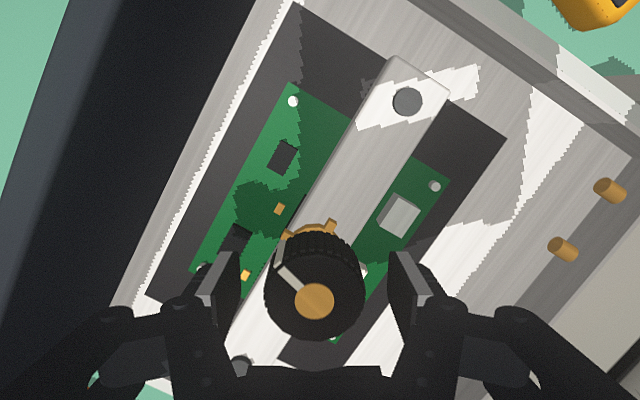

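The knob at (314,290) is centred between the pads and the index line points to (285,272). I close.

Emit:
{"api": "move_arm", "payload": {"commands": [0, 0, 0, 0, 0, 0, 0, 0, 0, 0, 0, 0, 0, 0, 0, 0, 0, 0, 0, 0], "jaw": 0, "force": 60}}

```text
time: 15.62
eef_pos: [0.5918, 0.0027, 0.1053]
tcp_rot: [-0.416, 0.572, 0.415, 0.573]
contact_force: [-1.2, -0.3, 5.6]
opening: 0.401
```

```bash
python3 - <<'E'
from h import *
st=ctrl.get_state();goto([.5895,.0033,.101],72,st)
cv2.imwrite("pics/w6.png",ctrl.read_camera("wrist")[:,:,::-1])
E
```

```text
t 15.62 pos [0.5918 0.0027 0.1053] xax [ 0.001 -0.    -1.   ] zyaw 71.95 q6 -1.422 F [-1.25 -0.3   5.64] M [-0.088  0.218  0.001] open 0.401
shift now tool units(25mm) [ 0.17  0.1  -0.01]
 turn about tool x (units 5deg) -0.01 then shift units [ 0.17  0.1  -0.01]
 turn about tool x (units 5deg) -36.01 then shift units [ 0.17 -0.09  0.01]
 turn about tool x (units 5deg) 35.99 then shift units [ 0.17 -0.09  0.01]
```

View pics/w6.png

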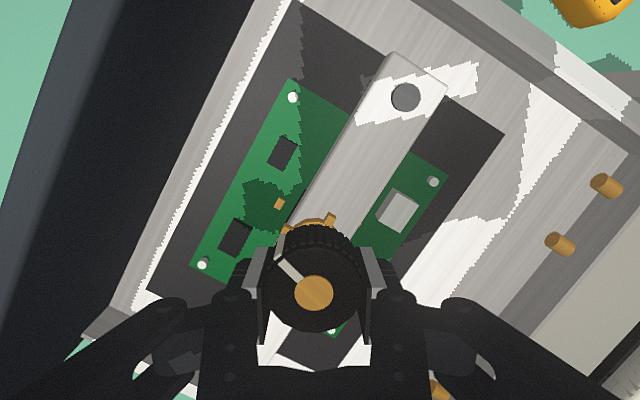

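Emit:
{"api": "move_arm", "payload": {"commands": [0, 0, 0, 1, 0, 0, 0, 1, 0, 0, 0, 1, 0, 0, 0, 1, 0, 0, 0, 1, 0, 0, 0, 1, 0, 0, 0, 1, 0, 0, 0, 1]}}

```text
time: 16.68
eef_pos: [0.5913, 0.0019, 0.1051]
tcp_rot: [-0.195, 0.68, 0.193, 0.68]
contact_force: [-3.4, -2.7, 5.2]
opening: 0.408
```

```bash
python3 - <<'E'
from h import *
st=ctrl.get_state();goto([.5895,.0033,.101],32,st)
cv2.imwrite("pics/w7.png",ctrl.read_camera("wrist")[:,:,::-1])
E
```

```text
t 16.68 pos [0.5913 0.0019 0.1051] xax [-0.    -0.002 -1.   ] zyaw 31.86 q6 -0.722 F [-3.44 -2.69  5.24] M [-0.441  0.489  0.131] open 0.408
shift now tool units(25mm) [ 0.17  0.09 -0.03]
 turn about tool x (units 5deg) -0.03 then shift units [ 0.17  0.09 -0.03]
 turn about tool x (units 5deg) -36.03 then shift units [ 0.17 -0.09  0.03]
 turn about tool x (units 5deg) 35.97 then shift units [ 0.17 -0.09  0.03]
```

View pics/w7.png

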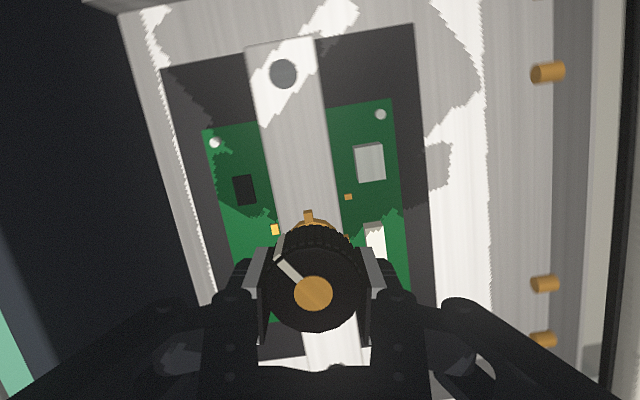

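The index line is still at (285,270) in the tool frame, so there is no slip, and the torque of 0.13 N m matches the drag. I continue.

Emit:
{"api": "move_arm", "payload": {"commands": [0, 0, 0, 1, 0, 0, 0, 1, 0, 0, 0, 1, 0, 0, 0, 1, 0, 0, 0, 1, 0, 0, 0, 1, 0, 0, 0, 1, 0, 0, 0, 1, 0, 0, 0, 1, 0, 0, 0, 1, 0, 0, 0, 1, 0, 0, 0, 1, 0, 0, 0, 1, 0, 0, 0, 1]}}

```text
time: 18.48
eef_pos: [0.5899, 0.0033, 0.1048]
tcp_rot: [0.231, 0.67, -0.231, 0.667]
contact_force: [-6.1, 0.4, 7.7]
opening: 0.4
```

```bash
python3 - <<'E'
from h import *
goto([.5895,.0033,.101],-38)
E
```

```text
t 18.48 pos [0.5899 0.0033 0.1048] xax [-0.004  0.001 -1.   ] zyaw -38.16 q6 0.5 F [-6.06  0.4   7.67] M [0.158 1.044 0.066] open 0.4
shift now tool units(25mm) [ 0.15 -0.01 -0.01]
 turn about tool x (units 5deg) -0.03 then shift units [ 0.15 -0.01 -0.01]
 turn about tool x (units 5deg) -36.03 then shift units [0.15 0.01 0.01]
 turn about tool x (units 5deg) 35.97 then shift units [0.15 0.01 0.01]
```

Emit:
{"api": "move_arm", "payload": {"commands": [0, 0, 0, 1, 0, 0, 0, 1, 0, 0, 0, 1]}}

```text
time: 18.85
eef_pos: [0.5895, 0.0038, 0.1047]
tcp_rot: [0.316, 0.634, -0.317, 0.63]
contact_force: [-7.0, 2.8, 8.3]
opening: 0.402
```

```bash
python3 - <<'E'
from h import *
goto([.5895,.0033,.101],-53)
E
```

```text
t 18.85 pos [0.5895 0.0038 0.1047] xax [-0.006  0.002 -1.   ] zyaw -53.16 q6 0.762 F [-7.03  2.77  8.32] M [0.394 1.159 0.172] open 0.402
shift now tool units(25mm) [ 0.15 -0.01  0.02]
 turn about tool x (units 5deg) -0.03 then shift units [ 0.15 -0.01  0.02]
 turn about tool x (units 5deg) -36.03 then shift units [ 0.15  0.01 -0.02]
 turn about tool x (units 5deg) 35.97 then shift units [ 0.15  0.01 -0.02]
```

Emit:
{"api": "move_arm", "payload": {"commands": [0, 0, 0, 1, 0, 0, 0, 1]}}

```text
time: 19.1
eef_pos: [0.5893, 0.0041, 0.1047]
tcp_rot: [0.37, 0.605, -0.371, 0.6]
contact_force: [-7.9, 3.4, 8.7]
opening: 0.407
```

```bash
python3 - <<'E'
from h import *
st=ctrl.get_state();goto([.5895,.0033,.101],-63,st)
cv2.imwrite("pics/w8.png",ctrl.read_camera("wrist")[:,:,::-1])
E
```

```text
t 19.1 pos [0.5893 0.0041 0.1047] xax [-0.006  0.002 -1.   ] zyaw -63.17 q6 0.936 F [-7.89  3.37  8.72] M [0.506 1.242 0.15 ] open 0.407
shift now tool units(25mm) [ 0.15 -0.01  0.03]
 turn about tool x (units 5deg) -0.03 then shift units [ 0.15 -0.01  0.03]
 turn about tool x (units 5deg) -36.03 then shift units [ 0.15  0.01 -0.03]
 turn about tool x (units 5deg) 35.97 then shift units [ 0.15  0.01 -0.03]
```

View pics/w8.png

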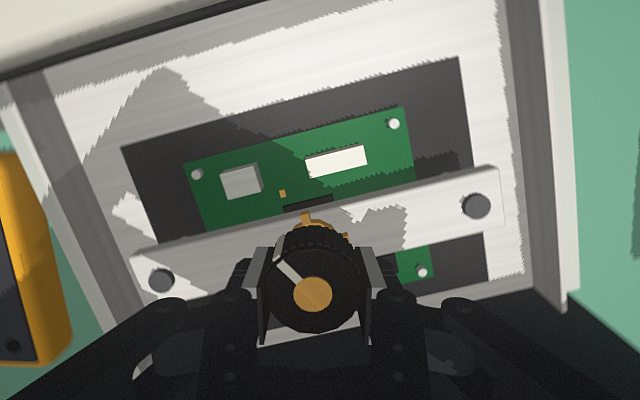

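135° turned, with no slip and no stop yet. I ease the side and vertical load with a small correction and carry on in small steps.

Emit:
{"api": "move_arm", "payload": {"commands": [-0.08, -0.05, -0.06, 0.5, 0, 0, 0, 1]}}

```text
time: 19.4
eef_pos: [0.5886, 0.0045, 0.1048]
tcp_rot: [0.409, 0.578, -0.409, 0.576]
contact_force: [-0.1, 2.1, -2.3]
opening: 0.401
```

```bash
python3 - <<'E'
from h import *
goto([.5895,.0033,.101],-70.5)
E
```

```text
t 19.4 pos [0.5886 0.0045 0.1048] xax [-0.001  0.001 -1.   ] zyaw -70.68 q6 1.068 F [-0.09  2.11 -2.32] M [ 0.325 -0.098  0.102] open 0.401
shift now tool units(25mm) [0.15 0.02 0.06]
 turn about tool x (units 5deg) -0.04 then shift units [0.15 0.02 0.06]
 turn about tool x (units 5deg) -36.04 then shift units [ 0.15 -0.02 -0.06]
 turn about tool x (units 5deg) 35.96 then shift units [ 0.15 -0.02 -0.06]
```

Emit:
{"api": "move_arm", "payload": {"commands": [0, 0, 0, 1, 0, 0, 0, 1]}}

```text
time: 19.65
eef_pos: [0.5885, 0.0049, 0.1048]
tcp_rot: [0.458, 0.54, -0.458, 0.538]
contact_force: [0.3, 2.9, -0.8]
opening: 0.406
```

```bash
python3 - <<'E'
from h import *
goto([.5895,.0033,.101],-80.5)
E
```

```text
t 19.65 pos [0.5885 0.0049 0.1048] xax [-0.002  0.002 -1.   ] zyaw -80.71 q6 1.242 F [ 0.32  2.92 -0.8 ] M [ 0.572 -0.09   0.144] open 0.406
shift now tool units(25mm) [0.15 0.03 0.07]
 turn about tool x (units 5deg) -0.04 then shift units [0.15 0.03 0.07]
 turn about tool x (units 5deg) -36.04 then shift units [ 0.15 -0.03 -0.07]
 turn about tool x (units 5deg) 35.96 then shift units [ 0.15 -0.03 -0.07]
```

Emit:
{"api": "move_arm", "payload": {"commands": [0, 0, 0, 1, 0, 0, 0, 1]}}

```text
time: 19.9
eef_pos: [0.5885, 0.0053, 0.1048]
tcp_rot: [0.503, 0.498, -0.503, 0.496]
contact_force: [0.7, 4.6, -1.6]
opening: 0.404
```

```bash
python3 - <<'E'
from h import *
goto([.5895,.0033,.101],-90.5)
E
```

```text
t 19.9 pos [0.5885 0.0053 0.1048] xax [-0.002  0.003 -1.   ] zyaw -90.72 q6 1.417 F [ 0.73  4.58 -1.58] M [ 0.786 -0.092  0.185] open 0.404
shift now tool units(25mm) [0.15 0.04 0.08]
 turn about tool x (units 5deg) -0.04 then shift units [0.15 0.04 0.08]
 turn about tool x (units 5deg) -36.04 then shift units [ 0.15 -0.04 -0.08]
 turn about tool x (units 5deg) 35.96 then shift units [ 0.15 -0.04 -0.08]
```

Emit:
{"api": "move_arm", "payload": {"commands": [0, 0, -0.04, 1, 0, 0, 0, 1]}}

```text
time: 20.15
eef_pos: [0.5871, 0.0062, 0.1047]
tcp_rot: [-0.541, -0.455, 0.544, -0.451]
contact_force: [-7.1, 4.4, 2.4]
opening: 0.401
```

```bash
python3 - <<'E'
from h import *
goto([.5895,.0033,.101],-100.5)
E
```

```text
t 20.15 pos [0.5871 0.0062 0.1047] xax [-0.007  0.001 -1.   ] zyaw -100.29 q6 1.588 F [-7.06  4.43  2.4 ] M [0.944 1.408 1.218] open 0.401
shift now tool units(25mm) [0.15 0.12 0.1 ]
 turn about tool x (units 5deg) 0.04 then shift units [0.15 0.12 0.09]
 turn about tool x (units 5deg) -35.96 then shift units [ 0.15 -0.12 -0.09]
 turn about tool x (units 5deg) 36.04 then shift units [ 0.15 -0.12 -0.09]
```

Emit:
{"api": "move_arm", "payload": {"commands": [0, 0, 0, 1, 0, 0, 0, 1]}}

```text
time: 20.4
eef_pos: [0.586, 0.0072, 0.1047]
tcp_rot: [-0.579, -0.407, 0.583, -0.4]
contact_force: [-7.6, 8.4, 4.0]
opening: 0.401
```

```bash
python3 - <<'E'
from h import *
st=ctrl.get_state();goto([.5895,.0033,.101],-110.5,st)
cv2.imwrite("pics/w9.png",ctrl.read_camera("wrist")[:,:,::-1])
E
```

```text
t 20.4 pos [0.586  0.0072 0.1047] xax [-0.01   0.004 -1.   ] zyaw -110.42 q6 1.764 F [-7.55  8.44  4.04] M [1.354 0.955 1.603] open 0.401
shift now tool units(25mm) [0.15 0.19 0.1 ]
 turn about tool x (units 5deg) 0.02 then shift units [0.15 0.19 0.1 ]
 turn about tool x (units 5deg) -35.98 then shift units [ 0.15 -0.18 -0.1 ]
 turn about tool x (units 5deg) 36.02 then shift units [ 0.15 -0.18 -0.1 ]
```

View pics/w9.png

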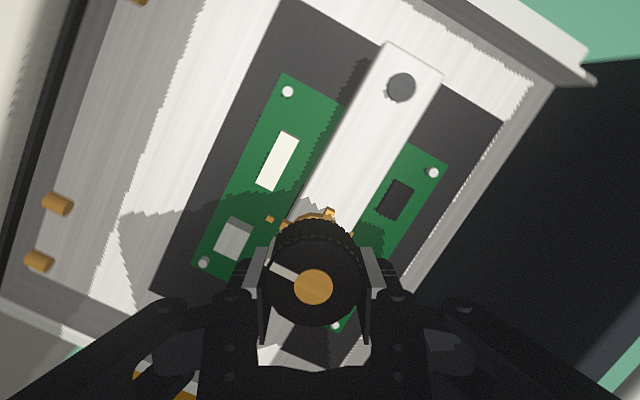

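Torque jumped to 1.2–1.6 N m and the index line shifted in the tool frame, now (272,265) to (300,278). The screw has seated and the pads slipped a little. I measure the line's world angle in each picture.

```bash
cat >> h.py <<'E'
def lineang(im,st,show=None):
    hsv=cv2.cvtColor(im,cv2.COLOR_BGR2HSV)
    g=cv2.inRange(hsv,(12,90,110),(28,255,255)); g[:262]=0; g[312:]=0; g[:,:285]=0; g[:,345:]=0
    gc=np.argwhere(g).mean(0)[::-1]
    m=cv2.inRange(hsv,(0,0,110),(180,70,255))
    yy,xx=np.mgrid[:400,:640]; r=np.hypot(xx-gc[0],(yy-gc[1])*1.0)
    m[(r>45)|(r<17)|(yy>gc[1]+12)]=0
    n,l,s,c=cv2.connectedComponentsWithStats(m)
    # the line: blob starting nearest to the cap
    best=min((i for i in range(1,n) if s[i,4]>25),key=lambda i:r[l==i].min())
    p=np.argwhere(l==best)[:,::-1]
    P=onplane("wrist",p,.118,st)[:,:2]; C=onplane("wrist",[gc],.118,st)[0,:2]
    q=P-P.mean(0); w=np.linalg.svd(q,full_matrices=False)[2][0]
    if w@(P.mean(0)-C)<0: w=-w
    d=P.mean(0)-C
    print("cap",gc.round(1),C.round(4),"n",len(p),"px",p.mean(0).round(1),"axis ang",np.degrees(np.arctan2(w[1],w[0])).round(1),"from cap",np.degrees(np.arctan2(d[1],d[0])).round(1))
E
python3 - <<'E'
from h import *
S=lambda p,q:dict(eef_pos=np.array(p),tcp_rot=np.array(q))
for n,p,q in [("w6",[.5918,.0027,.1053],[-.416,.572,.415,.573]),("w7",[.5913,.0019,.1051],[-.195,.68,.193,.68]),("w8",[.5893,.0041,.1047],[.37,.605,-.371,.6]),("w9",[.586,.0072,.1047],[-.579,-.407,.583,-.4])]:
    print(n); lineang(cv2.imread(f"pics/{n}.png"),S(p,q))
E
```

```text
w6
cap [313.4 292.7] [0.5892 0.0031] n 238 px [290.7 271. ] axis ang -155.3 from cap -155.2
w7
cap [312.9 293.1] [0.5894 0.0038] n 234 px [289.9 271.3] axis ang 165.0 from cap 165.0
w8
cap [312.4 294. ] [0.5912 0.0059] n 238 px [289.3 272.1] axis ang 68.9 from cap 69.8
w9
cap [313.  286.5] [0.5915 0.0058] n 221 px [284.4 272.2] axis ang 40.0 from cap 40.0
```

The screw turned 164.7° (2.87 rad, inside the stated 1.95–3.2) and seated with the line at 40.0° in the world frame. The pads slipped about 18° against the stop and went about 5 mm off centre. I hold briefly, then release, re-centre and regrip before backing off.

Emit:
{"api": "move_arm", "payload": {"commands": [0, 0, 0, 0, 0, 0, 0, 0]}}

```text
time: 20.7
eef_pos: [0.5861, 0.0073, 0.1047]
tcp_rot: [-0.578, -0.408, 0.582, -0.402]
contact_force: [-7.0, 5.9, 3.6]
opening: 0.403
```

Emit:
{"api": "move_arm", "payload": {"commands": [0, 0, 0, -0.5, 0, 0, 0, 0, 0, 0, 0, 0, 0, 0, 0, 0], "jaw": 55}}

```text
time: 21.2
eef_pos: [0.5895, 0.0046, 0.1062]
tcp_rot: [0.572, 0.415, -0.572, 0.415]
contact_force: [-0.1, 0.2, 0.5]
opening: 0.645
```

```bash
python3 - <<'E'
from h import *
st=ctrl.get_state()
im=np.ascontiguousarray(ctrl.read_camera("wrist")[:,:,::-1]); cv2.imwrite("pics/w10.png",im); lineang(im,st)
goto([.5915,.0058,.101],-108,st)
E
```

```text
cap [309.5 294.1] [0.5915 0.0059] n 226 px [281.2 279.4] axis ang 41.1 from cap 41.6
t 21.2 pos [0.5895 0.0046 0.1062] xax [-0.  0. -1.] zyaw -108.09 q6 1.722 F [-0.06  0.23  0.52] M [ 0.022 -0.02   0.015] open 0.645
shift now tool units(25mm) [ 0.21  0.06 -0.07]
 turn about tool x (units 5deg) -0.02 then shift units [ 0.21  0.06 -0.07]
 turn about tool x (units 5deg) -36.02 then shift units [ 0.21 -0.06  0.07]
 turn about tool x (units 5deg) 35.98 then shift units [ 0.21 -0.06  0.07]
```

View pics/w10.png

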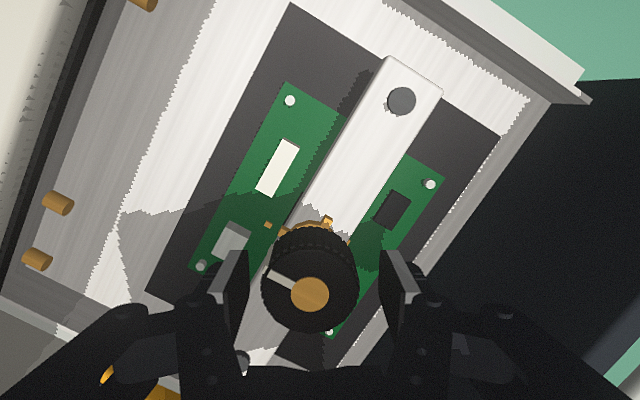

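The line is at 41.1° after release, so the seat is about 40.5° and the target is about 130.5°. I re-centre and regrip.

Emit:
{"api": "move_arm", "payload": {"commands": [0.12, 0.06, -0.07, 0, 0, 0, 0, 0]}}

```text
time: 21.5
eef_pos: [0.5914, 0.006, 0.1029]
tcp_rot: [-0.572, -0.416, 0.572, -0.415]
contact_force: [-1.0, 0.2, 0.1]
opening: 0.643
```

Emit:
{"api": "move_arm", "payload": {"commands": [0, 0, 0, 0, 0, 0, 0, 0, 0, 0, 0, 0, -0.08, 0, 0, 0, 0, 0, 0, 0], "jaw": 0, "force": 50}}

```text
time: 22.12
eef_pos: [0.5911, 0.0057, 0.1038]
tcp_rot: [-0.572, -0.415, 0.572, -0.415]
contact_force: [3.5, -2.3, -9.9]
opening: 0.407
```

```bash
python3 - <<'E'
from h import *
st=ctrl.get_state()
im=np.ascontiguousarray(ctrl.read_camera("wrist")[:,:,::-1]); cv2.imwrite("pics/w11.png",im); lineang(im,st)
goto([.5915,.0058,.101],-108,st)
E
```

```text
cap [313.8 298.6] [0.5923 0.0057] n 234 px [285.1 285.7] axis ang 40.5 from cap 45.0
t 22.12 pos [0.5911 0.0057 0.1038] xax [-0. -0. -1.] zyaw -108.06 q6 1.724 F [ 3.55 -2.26 -9.88] M [-0.363 -0.715 -0.021] open 0.407
shift now tool units(25mm) [ 0.11  0.01 -0.01]
 turn about tool x (units 5deg) -0.01 then shift units [ 0.11  0.01 -0.01]
 turn about tool x (units 5deg) -36.01 then shift units [ 0.11 -0.01  0.01]
 turn about tool x (units 5deg) 35.99 then shift units [ 0.11 -0.01  0.01]
```

Emit:
{"api": "move_arm", "payload": {"commands": [0.08, 0, 0, -1, 0, 0, 0, -1, 0, 0, 0, -1, 0, 0, 0, -1, 0, 0, 0, -1, 0, 0, 0, -1, 0, 0, 0, -1, 0, 0, 0, -1, 0, 0, 0, -1]}}

```text
time: 23.3
eef_pos: [0.5913, 0.0057, 0.1038]
tcp_rot: [0.369, 0.603, -0.369, 0.603]
contact_force: [1.8, -2.6, -2.2]
opening: 0.404
```

```bash
python3 - <<'E'
from h import *
st=ctrl.get_state()
im=np.ascontiguousarray(ctrl.read_camera("wrist")[:,:,::-1]); cv2.imwrite("pics/w12.png",im); lineang(im,st)
goto([.5915,.0058,.101],-63,st)
E
```

```text
cap [313.8 299.1] [0.5923 0.0063] n 233 px [285.1 286.5] axis ang 86.8 from cap 90.5
t 23.3 pos [0.5913 0.0057 0.1038] xax [-0.001 -0.    -1.   ] zyaw -62.92 q6 0.937 F [ 1.76 -2.61 -2.18] M [-0.309  0.01  -0.159] open 0.404
shift now tool units(25mm) [0.11 0.01 0.  ]
 turn about tool x (units 5deg) 0.02 then shift units [0.11 0.01 0.  ]
 turn about tool x (units 5deg) -35.98 then shift units [ 0.11 -0.01 -0.  ]
 turn about tool x (units 5deg) 36.02 then shift units [ 0.11 -0.01 -0.  ]
```

Tool and line both turned about 45°, with no slip and the torque at drag level. I do the second half.

Emit:
{"api": "move_arm", "payload": {"commands": [0, 0, 0, -1, 0, 0, 0, -1, 0, 0, 0, -1, 0, 0, 0, -1, 0, 0, 0, -1, 0, 0, 0, -1, 0, 0, 0, -1, 0, 0, 0, -1, 0, 0, 0, -1, 0, 0, 0, 0, 0, 0, 0, 0]}}

```text
time: 24.72
eef_pos: [0.5914, 0.0058, 0.1039]
tcp_rot: [0.111, 0.698, -0.111, 0.698]
contact_force: [-1.6, -1.2, 1.1]
opening: 0.407
```

```bash
python3 - <<'E'
from h import *
st=ctrl.get_state()
im=np.ascontiguousarray(ctrl.read_camera("wrist")[:,:,::-1]); cv2.imwrite("pics/w13.png",im); lineang(im,st)
goto([.5915,.0058,.101],-18,st)
t=ctrl.read_camera("scene")[:,:,::-1]; cv2.imwrite("pics/sc13.png",t)
t=ctrl.read_camera("top")[:,:,::-1]; cv2.imwrite("pics/top13.png",t)
E
```

```text
cap [313.5 299.3] [0.5918 0.0067] n 236 px [284.7 287. ] axis ang 131.1 from cap 136.0
t 24.73 pos [0.5914 0.0058 0.1039] xax [-0.001 -0.    -1.   ] zyaw -18.11 q6 0.155 F [-1.62 -1.17  1.06] M [-0.399  0.342  0.033] open 0.407
shift now tool units(25mm) [0.12 0.   0.  ]
 turn about tool x (units 5deg) -0.02 then shift units [0.12 0.   0.  ]
 turn about tool x (units 5deg) -36.02 then shift units [ 0.12 -0.   -0.  ]
 turn about tool x (units 5deg) 35.98 then shift units [ 0.12 -0.   -0.  ]
```

View pics/w13.png

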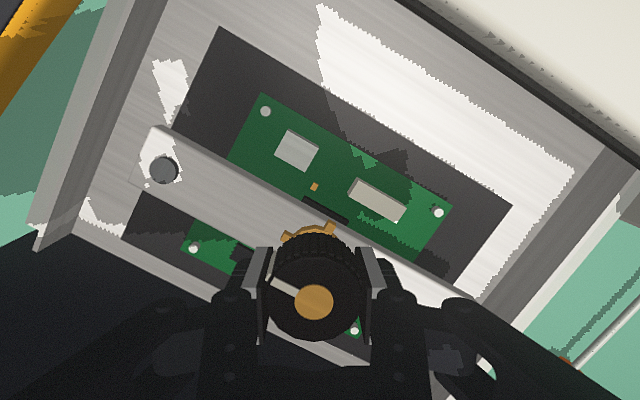

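View pics/sc13.png

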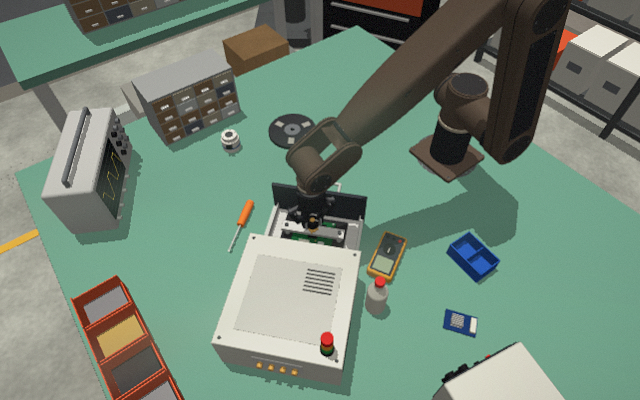

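The index line is 90.6° from its seated angle. The knob is centred between the pads, and bystanders match the first scene picture. I let it settle, then hand in.

Emit:
{"api": "move_arm", "payload": {"commands": [0, 0, 0, 0, 0, 0, 0, 0, 0, 0, 0, 0]}}

```text
time: 25.25
eef_pos: [0.5916, 0.0059, 0.1038]
tcp_rot: [0.111, 0.698, -0.111, 0.698]
contact_force: [-3.4, -1.2, 5.4]
opening: 0.406
```

```bash
python3 - <<'E'
from h import *
st=ctrl.get_state()
im=np.ascontiguousarray(ctrl.read_camera("wrist")[:,:,::-1]); lineang(im,st)
goto([.5915,.0058,.101],-18,st); print(abs(st["dq"]).max())
print(ctrl.sign_off())
E
```

```text
cap [313.3 299.3] [0.5919 0.0069] n 240 px [284.4 287. ] axis ang 131.0 from cap 136.3
t 25.25 pos [0.5916 0.0059 0.1038] xax [ 0.  0. -1.] zyaw -18.06 q6 0.154 F [-3.4  -1.16  5.44] M [-0.281  0.662  0.049] open 0.406
shift now tool units(25mm) [ 0.11 -0.   -0.  ]
 turn about tool x (units 5deg) -0.01 then shift units [ 0.11 -0.   -0.  ]
 turn about tool x (units 5deg) -36.01 then shift units [0.11 0.   0.  ]
 turn about tool x (units 5deg) 35.99 then shift units [0.11 0.   0.  ]
0.002413889879522128
the job is handed in; nothing more can be done
None
```

The job is handed in at about 25 s. The drawer is out, and the thumbscrew was seated, then backed off a quarter turn. The fingers still grip the knob with 50 N commanded.

- **Drawer:** I pulled it about 152 mm by the handle, until it stopped and the pull force rose. That is roughly 0.18 m on the slide. While I turned the screw, the knob position moved 3–4 mm back toward the box. It is still well within the 25 mm allowed.
- **Screw:** It turned down 164.7° (2.87 rad) and seated. The torque jumped from about 0.15 to 1.6 N m, and the pads slipped about 18° against the stop. I released, re-centred and regripped before backing off.
- **Last checks:** The index line reads 131.0° against about 40.5° when seated, so about 90.5° backed off. The arm is still, and the grasp point is about 1 mm from the knob centre horizontally.
- **Bystanders:** By eye they stand where they were in the first scene picture; I did not measure them.
- **A disagreement:** A second line reading, taken from the knob cap to the line, gave 136.3°, or 91–95° backed off depending on which seated reading it is set against. Both readings are within the 18° tolerance.

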